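# Heft the canisters, pack the heavy one at the bottom

## Robot

A 6-joint arm with a two-finger parallel gripper is mounted at the origin on the work surface. World frame = base frame: x ahead of the robot, y to its left, z up, the work surface at z = 0. Lengths are in m, angles in rad, forces in N, time in s.
With the tool pointing down it reaches from about 0.325 to 0.775 m from the base axis. Payload 9.3 kg.
Tool frame: the origin (TCP) lies at the very end of the fingers, on their centre line; the grasp point (between the pads) lies 19 mm behind it; z points along the fingers, y is the direction in which the jaws open and shut (so a half turn about z gives the same grasp; the last joint's range is limited). The gripper opens to 85 mm and grips with 20 to 120 N. Pads are 22 mm wide; open, the fingers measure 114 mm over their backs; the gripper's body (76 mm by 85 mm) begins 54 mm behind the grasp point. The pads swing forward as they close: fully open they stand 13 mm farther back than shut.
Start: joints at [-1.302, 0.259, 0.021, 1.334, 0, 1.418], TCP at [0.225, -0.502, 0.196] pointing down, gripper open.
Joint ranges: [-3.04, 3.04], [-0.91, 1.82], [-1.04, 1.36], [-1.92, 1.95], [-1.52, 1.45], [-3.14, 3.14]. Speed limits (rad/s): [2.22, 2.22, 2.79, 3.14, 3.14, 3.14].

## Interface

Orientations are given as a rotation vector (axis times angle).
In Python, from rig import arm, imaging, job, finder gives the robot as it stands. The module is installed in compiled form; this text tells all that it offers.
- The arm moves only by the tool play_rows, never from a script. Its argument "increments" is a list of rows, each an object with "linear": the shift along the tool's x, y, z in mm, a list of three; "turn": the turn about the tool's z in degrees. A call has 1 to 5 rows; each row is the pose to reach, as a shift and turn from the pose commanded when the call began, along the tool's axes at that moment; what a row does not reach only later rows make up. A row lasts 1/12 s, in which the tool goes at most 41.7 mm and 7.16 degrees, less where a joint would pass 70% of its speed; a pose out of reach is approached as far as the arm can. A call with a gripper value outside its range is refused whole. "fingers" is the finger opening in mm, from 0 to 85.4, set as the call begins (left out, the last holds). The fingers move at their own pace and stop on an object; the grip force is fixed at half the most. Time passes only in rows, so rows that repeat a pose let the fingers close. It gives the time, the measured TCP pose, the force and the opening at its end, in the units of the state.
- arm.state(): the state, without advancing time (a new reading comes with each control period).
- imaging.camera(name): name is "scene" or "side" or "wrist"; returns the picture (420x560x3 uint8, blue, green, red); there is no depth.
- imaging.get_calibration(name): a dict with "vfov" (degrees; the focal length in pixels is half the picture's height over the tangent of half this angle, whatever the lens; pixels are square), "cx", "cy" (the principal point, pixels), "k1" (the pictures are not rectified: a ray, as slopes to the right and down, at radius r is drawn at 1 + k1 r^2 times it, then the intrinsics apply), "R" (3x3) and "t" (3): a world point X has camera coordinates R X + t. Camera axes: x right, y down, z forward; pixel columns grow to the right and rows downward; lengths in m; the calibration is good to about 2 mm. A picture is of the moment at which its call begins: read the wrist's pose just before it. get_calibration takes no time and is no camera call; for the wrist camera it gives the pose at the moment of the call.
- job.close_job(): hands the job in, once; it reports no verdict.
Trained networks look in the newest picture that a camera, given by its name, has taken for a name from the list of things; names that differ only in an ending like _2 or _b are one class to them, and where a whole thing is asked for, a point or a joint stands for the part that bears it (a point fixed in the world has none). Each returns a list of dicts, best first, with "conf" (0 to 1); they miss things now and then, are a little off and sometimes report something else, mostly with a low value. They report only what shows in the picture. A call takes as long as a camera call.
- finder.spot_in(camera, thing): "position" ([x, y, z] in m, in world coordinates, good to about 4 mm: the middle of the surface that is visible of it).
The state is a dict: "t": time; "joint_pos": joint angles; "qd": joint speeds; "tau": joint torques, N m; "position": TCP position; "tcp_rot": TCP orientation; "ft_force": force on the tool from outside, world axes, zero at the start; "moment": the same for the moment, N m; "opening": finger opening in m.
Only numpy, scipy, OpenCV 4.12 (cv2) and the standard library are available. Lean on these libraries where they do the work, as an engineer would, in place of code of your own. Each camera call takes 0.05 s, during which the arm holds its last target. There are 200 camera calls.

## Task

Three look-alike lidded metal canisters stand on the machine-shop bench, and one of them holds a metal part and weighs about twice as much as each of the others. Heft them to find it and stand it upright on the floor of the open plywood box first; then stand either of the other two squarely on top of it. Leave the third standing upright on the bench outside the box.

Things in the scene. Friction and masses are not known exactly. Their poses are not given: they have to be found in the camera images.
- can_a: One of three look-alike lidded canisters: plain aluminium cylinder, 58 mm diameter, 84 mm tall in all, flat white-painted lid flush with the body (dark ring under the lid and near the foot; lid included in the height), standing upright. Origin at the centre of its underside, z up its axis. One of the three (which one changes from start to start) weighs 0.79 to 0.91 kg, the other two 0.38 to 0.42 kg each; the part sealed inside can shift by 2 to 4 mm.
- can_b: One of three look-alike lidded canisters: plain aluminium cylinder, 58 mm diameter, 84 mm tall in all, flat white-painted lid flush with the body (dark ring under the lid and near the foot; lid included in the height), standing upright. Origin at the centre of its underside, z up its axis. One of the three (which one changes from start to start) weighs 0.79 to 0.91 kg, the other two 0.38 to 0.42 kg each; the part sealed inside can shift by 2 to 4 mm.
- can_c: One of three look-alike lidded canisters: plain aluminium cylinder, 58 mm diameter, 84 mm tall in all, flat white-painted lid flush with the body (dark ring under the lid and near the foot; lid included in the height), standing upright. Origin at the centre of its underside, z up its axis. One of the three (which one changes from start to start) weighs 0.79 to 0.91 kg, the other two 0.38 to 0.42 kg each; the part sealed inside can shift by 2 to 4 mm.
- box: Open-topped square plywood box, fixed to the bench: 142 x 142 mm outside, 130 x 130 mm inside, 46 mm tall, walls and floor 6 mm thick. Origin at the centre of its underside on the bench, x and y along its sides, z up; the inner floor is 6 mm above the origin.

How it is judged:
At the end, for the whole second after the job is handed in: Heaviest canister upright (7 degrees) on the box floor, within 40 mm of the box centre along each side; a light one upright on its lid, axes within 15 mm, its full weight on it; the third upright on the bench, over 100 mm from the box centre; all at rest (angle between each of can_a, can_b, can_c's own z axis and vertical below 0.12 rad and linear speed of each of can_a, can_b, can_c below 0.03 m/s and ((z of can_a in the frame of box between 0 and 0.012 m and x of can_a in the frame of box between -0.04 and 0.04 m and y of can_a in the frame of box between -0.04 and 0.04 m and contact force between can_a and box above 9.7 N and contact force between can_b and can_a between 2 and 6 N and horizontal distance between can_b and can_a below 0.015 m and z of can_b in the frame of can_a between 0.079 and 0.09 m and height (world z) of can_c below 0.005 m and horizontal distance between can_c and box above 0.1 m) or (z of can_a in the frame of box between 0 and 0.012 m and x of can_a in the frame of box between -0.04 and 0.04 m and y of can_a in the frame of box between -0.04 and 0.04 m and contact force between can_a and box above 9.7 N and contact force between can_c and can_a between 2 and 6 N and horizontal distance between can_c and can_a below 0.015 m and z of can_c in the frame of can_a between 0.079 and 0.09 m and height (world z) of can_b below 0.005 m and horizontal distance between can_b and box above 0.1 m) or (z of can_b in the frame of box between 0 and 0.012 m and x of can_b in the frame of box between -0.04 and 0.04 m and y of can_b in the frame of box between -0.04 and 0.04 m and contact force between can_b and box above 9.7 N and contact force between can_a and can_b between 2 and 6 N and horizontal distance between can_a and can_b below 0.015 m and z of can_a in the frame of can_b between 0.079 and 0.09 m and height (world z) of can_c below 0.005 m and horizontal distance between can_c and box above 0.1 m) or (z of can_b in the frame of box between 0 and 0.012 m and x of can_b in the frame of box between -0.04 and 0.04 m and y of can_b in the frame of box between -0.04 and 0.04 m and contact force between can_b and box above 9.7 N and contact force between can_c and can_b between 2 and 6 N and horizontal distance between can_c and can_b below 0.015 m and z of can_c in the frame of can_b between 0.079 and 0.09 m and height (world z) of can_a below 0.005 m and horizontal distance between can_a and box above 0.1 m) or (z of can_c in the frame of box between 0 and 0.012 m and x of can_c in the frame of box between -0.04 and 0.04 m and y of can_c in the frame of box between -0.04 and 0.04 m and contact force between can_c and box above 9.7 N and contact force between can_a and can_c between 2 and 6 N and horizontal distance between can_a and can_c below 0.015 m and z of can_a in the frame of can_c between 0.079 and 0.09 m and height (world z) of can_b below 0.005 m and horizontal distance between can_b and box above 0.1 m) or (z of can_c in the frame of box between 0 and 0.012 m and x of can_c in the frame of box between -0.04 and 0.04 m and y of can_c in the frame of box between -0.04 and 0.04 m and contact force between can_c and box above 9.7 N and contact force between can_b and can_c between 2 and 6 N and horizontal distance between can_b and can_c below 0.015 m and z of can_b in the frame of can_c between 0.079 and 0.09 m and height (world z) of can_a below 0.005 m and horizontal distance between can_a and box above 0.1 m))); the robot touches nothing.
It also fails if it takes over 72 s, if anything falls off the work surface, if the arm or the gripper's body presses on something with over 40 N, if the wrist force passes 120 N, or if a joint passes its speed limit or range.

## Working session

There is one attempt and no reset: what is moved stays moved. The work goes in short steps, Python scripts to look and compute and a tool call to move; the robot and the scene stay as the last step left them, time stands still between calls to the robot, and variables do not carry over. Pictures are saved under pics/ and viewed, about 8 in all and at most 12, crops included, and the job is handed in when it is done.

Besides the shell and the picture viewer there is one more tool, called after "Call:" as name(argument=value, ...) on one line, values as JSON. play_rows: Moves the arm, as the interface text tells. Its arguments: {"type":"object","properties":{"increments":{"type":"array","items":{"type":"object","properties":{"linear":{"type":"array","items":{"type":"number"}},"turn":{"type":"number"}}}},"fingers":{"type":"number"}},"required":["increments"]}

```bash
mkdir -p pics; cat > h.py <<'E'
import numpy as np, cv2
from rig import arm, imaging, job, finder
from scipy.spatial.transform import Rotation as Ro
np.set_printoptions(precision=4,suppress=True)
def st():
    s=arm.state(); print('t',round(s['t'],2),'pos',np.array(s['position']),'rot',np.array(s['tcp_rot']),'F',np.array(s['ft_force']),'op',round(s['opening'],4)); return s
def proj(c,X):
    X=np.atleast_2d(X); p=X@np.array(c['R']).T+np.array(c['t']); u=p[:,:2]/p[:,2:]; u=u*(1+c['k1']*(u**2).sum(1,keepdims=True))
    f=210/np.tan(np.radians(c['vfov']/2)); return u*f+[c['cx'],c['cy']]
E
python3 - <<'E'
from h import *
s=st(); R=Ro.from_rotvec(s['tcp_rot']).as_matrix(); print(R)
ims=[]
for n in ['scene','side','wrist']:
    im=imaging.camera(n); c=imaging.get_calibration(n); ims.append(im)
    print(n,'cam at',-np.array(c['R']).T@np.array(c['t']),c['vfov'],c['k1'])
    for th in ['can_a','box']:
        for d in finder.spot_in(n,th)[:5]:
            p=np.array(d['position']); print(' ',th,round(d['conf'],2),p,proj(c,p)[0])
    cv2.imwrite(f'pics/{n}0.png',im)
E
```

```text
t 0.0 pos [ 0.2251 -0.5015  0.1952] rot [-3.0707 -0.6574  0.0001] F [0.8967 0.0214 0.6179] op 0.0852
[[ 0.9123  0.4094 -0.0004]
 [ 0.4094 -0.9123  0.0013]
 [ 0.0002 -0.0013 -1.    ]]
scene cam at [ 1.171  -0.2473  0.9708] 47.39971553926239 -0.11517726144396853
  can_a 0.83 [0.4767 0.3289 0.0616] [388.6163 141.1328]
  can_a 0.69 [ 0.5489 -0.1426  0.08  ] [223.6304 214.1192]
  can_a 0.55 [0.5615 0.0904 0.074 ] [319.3559 189.2176]
  box 0.63 [ 0.5034 -0.304   0.0068] [156.9367 237.8354]
side cam at [0.1849 0.8378 0.6916] 50.314597848197394 -0.03365453705373976
  can_a 0.94 [ 0.5241 -0.1142  0.0598] [306.3118 183.1628]
  can_a 0.89 [0.4497 0.3535 0.0716] [249.6532 310.7987]
  can_a 0.64 [0.5391 0.1162 0.0625] [262.9923 228.9428]
  box 0.89 [ 0.5031 -0.3259  0.0236] [337.7277 161.6034]
wrist cam at [ 0.2896 -0.4742  0.3734] 71.49064526331652 0.005567556679520501
```

View pics/scene0.png

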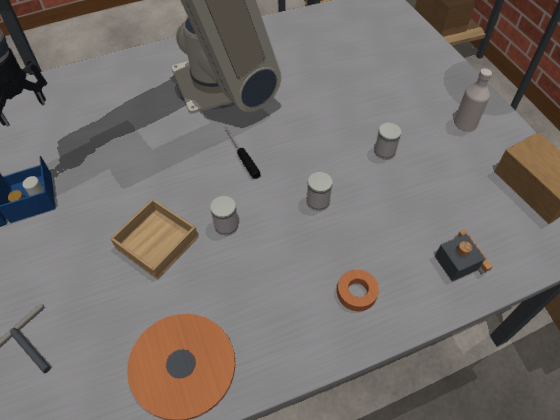

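View pics/side0.png

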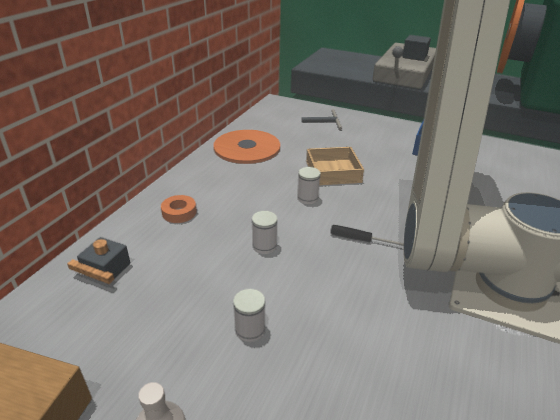

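The scene view shows canister lids near (224,206), (319,182) and (389,131), and the box around (155,238). The side view shows lids near (309,174), (265,219) and (250,300). I'll triangulate the lids and the box rim.

```bash
cat >> h.py <<'E'
from scipy.optimize import least_squares
def tri(obs):
    r=least_squares(lambda X:np.concatenate([proj(c,X)[0]-u for c,u in obs]),[.5,0,.05]); return r.x,np.abs(r.fun).max()
def lid(im,u,w=22):
    x,y=map(int,u); x0,y0=x-w,y-w; crop=im[y0:y+w,x0:x+w]
    g=cv2.cvtColor(crop,cv2.COLOR_BGR2GRAY)
    th,m=cv2.threshold(g[w-8:w+9,w-8:w+9],0,255,cv2.THRESH_OTSU)
    t=np.median(g[w-3:w+4,w-3:w+4])-18
    n,l,s,ce=cv2.connectedComponentsWithStats((g>t).astype(np.uint8)); k=l[w,w]
    cs,_=cv2.findContours((l==k).astype(np.uint8),cv2.RETR_EXTERNAL,cv2.CHAIN_APPROX_NONE)
    e=cv2.fitEllipse(cv2.convexHull(max(cs,key=cv2.contourArea))); return np.array(e[0])+[x0,y0],e[1],s[k]
E
python3 - <<'E'
from h import *
S=cv2.imread('pics/scene0.png');D=cv2.imread('pics/side0.png')
cs,cd=[imaging.get_calibration(n) for n in('scene','side')]
for a,b in [((224,207),(309,174)),((319,182),(265,219)),((389,131),(250,300))]:
    A=lid(S,a);B=lid(D,b); print(A,B); print('  lid',tri([(cs,A[0]),(cd,B[0])]))
def up(im,c,n):
    x,y=c; cv2.imwrite(n,cv2.resize(im[y-50:y+50,x-65:x+65],None,fx=6,fy=6,interpolation=cv2.INTER_CUBIC))
a=cv2.resize(S[190:290,95:215],(480,400),interpolation=3);b=cv2.resize(D[130:205,290:380],(480,400),interpolation=3)
cv2.imwrite('pics/box.png',np.hstack([a[:,:400],b[:,:400]]))
cv2.imwrite('pics/box.png',cv2.resize(np.hstack([a,b]),(800,333)))
E
```

```text
(array([222.5204, 205.5456]), (19.623004913330078, 24.549304962158203), array([  8,  11,  26,  20, 388], dtype=int32)) (array([309.0052, 171.8846]), (10.2622709274292, 20.568349838256836), array([ 12,  15,  21,  11, 174], dtype=int32))
  lid (array([ 0.5266, -0.1376,  0.0816]), np.float64(0.1453887559046052))
(array([319.819 , 180.7535]), (18.534378051757812, 23.53631019592285), array([ 11,  12,  24,  19, 351], dtype=int32)) (array([263.9693, 217.593 ]), (14.142319679260254, 24.069997787475586), array([  9,  14,  25,  14, 277], dtype=int32))
  lid (array([0.5445, 0.0992, 0.0818]), np.float64(0.1590888201163807))
(array([389.6717, 129.9206]), (14.767826080322266, 21.774335861206055), array([ 12,  14,  22,  15, 260], dtype=int32)) (array([248.8858, 299.727 ]), (22.345701217651367, 30.3863525390625), array([  6,  11,  30,  22, 540], dtype=int32))
  lid (array([0.4586, 0.3386, 0.0821]), np.float64(0.10387300725147952))
```

View pics/box.png

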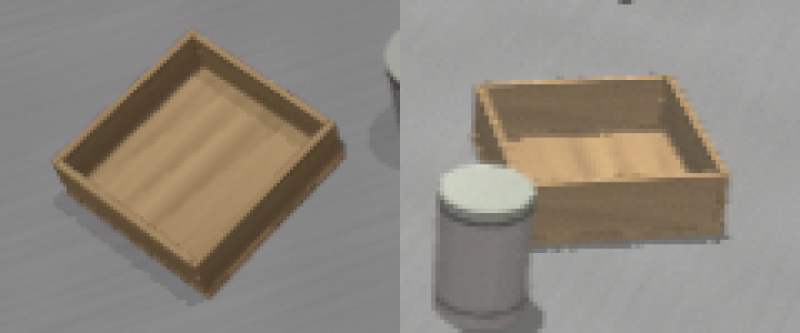

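```bash
python3 - <<'E'
from h import *
cs,cd=[imaging.get_calibration(n) for n in('scene','side')]
us=np.array([(152.9,199.6),(196.8,227.2),(154.1,269.5),(111.8,238)]); ud=np.array([(307.5,148.9),(351.2,147.3),(363.1,169.8)])
def corners(p):
    a=p[3]+np.arange(4)*np.pi/2; r=.071*2**.5
    return np.c_[p[0]+r*np.cos(a),p[1]+r*np.sin(a),np.full(4,p[2])]
best=None
for y0 in np.radians([0,20,45,65]):
  def res(p):
    C=corners(p);o=[]
    for c,u in((cs,us),(cd,ud)):
        q=proj(c,C); d=u[:,None]-q[None]; k=(d**2).sum(2).argmin(1); o.append(d[np.arange(len(u)),k].ravel())
    return np.concatenate(o)
  r=least_squares(res,[.5,-.31,.046,y0],x_scale=[.01,.01,.01,.1])
  print(r.x,np.abs(r.fun).max())
  if best is None or r.cost<best.cost: best=r
print(np.degrees(best.x[3])-45,corners(best.x))
E
```

```text
[ 0.5094 -0.3058  0.04   -0.2266] 1.2614743052469635
[ 0.5094 -0.3058  0.04   -0.2266] 1.261474482481475
[ 0.5094 -0.3058  0.04    1.3441] 1.261474629426715
[ 0.5094 -0.3058  0.04    1.3441] 1.2614747524143581
-57.98605234488812 [[ 0.6072 -0.3283  0.04  ]
 [ 0.532  -0.2079  0.04  ]
 [ 0.4116 -0.2832  0.04  ]
 [ 0.4868 -0.4036  0.04  ]]
```

The lids triangulate to z≈0.082 (expected 0.084). The box centre is about (0.509, -0.306), with yaw about 32°. Next I go above the canister nearest the box.

Call:
play_rows(increments=[{"linear": [35, -17, 0]}, {"linear": [71, -35, 0]}, {"linear": [108, -53, 0]}, {"linear": [142, -70, 0]}], fingers=85)

```text
validation failed for argument at $.in...
```

Call:
play_rows(increments=[{"linear": [35, -17, 0]}, {"linear": [71, -35, 0]}, {"linear": [108, -53, 0]}, {"linear": [142, -70, 0]}])

```text
validation failed for argument at $.in...
```

Call:
play_rows(increments=[{"linear": [36, -17, 0]}, {"linear": [71, -35, 0]}, {"linear": [108, -53, 0]}, {"linear": [141, -69, 0]}, {"linear": [141, -69, 0]}])

```text
validation failed for argument at $.in...
```

```bash
cat >> h.py <<'E'
def look(things=('can_a','box'),cam='wrist',n=3):
    im=imaging.camera(cam); c=imaging.get_calibration(cam)
    for th in things:
        for d in finder.spot_in(cam,th)[:n]:
            p=np.array(d['position']); print(' ',th,round(d['conf'],2),p,proj(c,p)[0])
    return im,c
def shift(s,goal):
    R=Ro.from_rotvec(s['tcp_rot']).as_matrix(); d=R.T@(np.array(goal)-s['position'])*1000; print('shift mm',d); return d
E
python3 - <<'E'
from h import *
s=st(); print(np.array(s['joint_pos'])); im,c=look(); cv2.imwrite('pics/w1.png',im)
print('pred lid',proj(c,[.5266,-.1376,.084]),'tcp px',proj(c,s['position']))
shift(s,[.5266,-.1376,.05])
E
```

```text
t 0.45 pos [ 0.2252 -0.5018  0.1957] rot [-3.0719 -0.6576  0.    ] F [-0.3235  0.079   0.3447] op 0.0849
[-1.3016  0.2587  0.0214  1.3337 -0.      1.4182]
pred lid [[ -68.553  -490.0728]] tcp px [[280.5427 240.0862]]
shift mm [ 424.1044 -208.8232  145.7513]
```

View pics/w1.png

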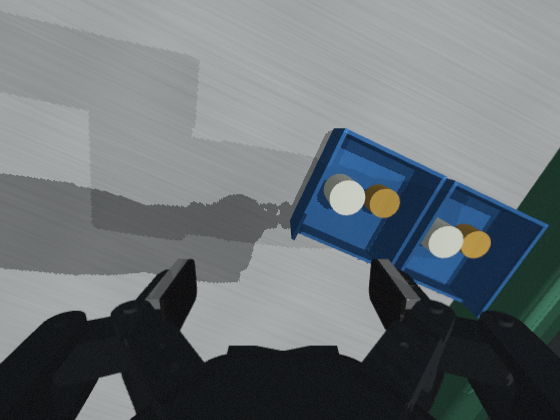

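The arm did not move: the wrist picture shows the blue tray near (430,215) under the start pose. The rows probably need "turn", so I'll add it.

Call:
play_rows(increments=[{"linear": [35, -17, 0], "turn": 0}, {"linear": [71, -35, 0], "turn": 0}, {"linear": [108, -53, 0], "turn": 0}, {"linear": [142, -70, 0], "turn": 0}], fingers=85)

```text
t: 0.93
position: [0.3268, -0.3783, 0.1958]
tcp_rot: [-3.072, -0.656, -0.0]
ft_force: [0.7, -1.0, -0.7]
opening: 0.0848
```

Call:
play_rows(increments=[{"linear": [35, -17, 0], "turn": 0}, {"linear": [71, -35, 0], "turn": 0}, {"linear": [108, -53, 0], "turn": 0}, {"linear": [142, -70, 0], "turn": 0}])

```text
t: 1.27
position: [0.428, -0.2559, 0.196]
tcp_rot: [3.072, 0.658, 0.001]
ft_force: [0.2, -1.3, 0.6]
opening: 0.0849
```

Call:
play_rows(increments=[{"linear": [35, -17, 0], "turn": 0}, {"linear": [71, -35, 0], "turn": 0}, {"linear": [108, -53, 0], "turn": 0}, {"linear": [140, -69, 0], "turn": 0}, {"linear": [140, -69, 0], "turn": 0}])

```text
t: 1.68
position: [0.5293, -0.133, 0.1955]
tcp_rot: [-3.069, -0.665, -0.002]
ft_force: [-0.7, 0.1, -0.4]
opening: 0.0852
```

```bash
python3 - <<'E'
from h import *
s=st(); print(np.array(s['joint_pos'])); im,c=look(); cv2.imwrite('pics/w2.png',im)
print('pred lid',proj(c,[.5266,-.1376,.084]),'tcp px',proj(c,s['position']))
shift(s,[.5266,-.1376,.05])
E
```

```text
t 1.68 pos [ 0.5293 -0.133   0.1955] rot [-3.0694 -0.6649 -0.0019] F [-0.7199  0.0843 -0.3748] op 0.0852
[-0.4009  0.2511  0.0105  1.3298  0.0015  2.3141]
  can_a 0.69 [ 0.5321 -0.1351  0.0844] [283.1647 196.3357]
  can_a 0.57 [0.546  0.0865 0.0847] [68.2473 84.6472]
  box 0.64 [ 0.5312 -0.3036  0.0034] [396.6707 233.9701]
pred lid [[283.1608 202.0213]] tcp px [[278.8479 237.1336]]
shift mm [ -4.5993   3.1417 145.5087]
```

View pics/w2.png

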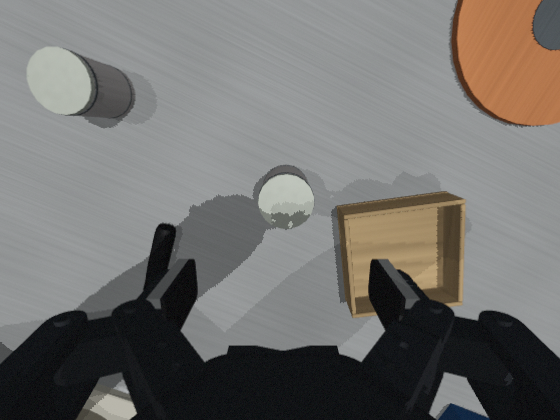

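The lid is at (286,200) and I predicted (283,202), so the position holds to about 3 mm. The box is at right, about (400,255). Now I descend, grip and heft.

Call:
play_rows(increments=[{"linear": [-4, 5, 30], "turn": 0}, {"linear": [-4, 5, 65], "turn": 0}, {"linear": [-4, 5, 100], "turn": 0}, {"linear": [-4, 5, 130], "turn": 0}, {"linear": [-4, 5, 145], "turn": 0}])

```text
t: 2.25
position: [0.5222, -0.1445, 0.0475]
tcp_rot: [-3.071, -0.653, 0.005]
ft_force: [-0.5, 0.4, 0.6]
opening: 0.085
```

Call:
play_rows(increments=[{"linear": [0, 0, 0], "turn": 0}, {"linear": [0, 0, 0], "turn": 0}, {"linear": [0, 0, 0], "turn": 0}, {"linear": [0, 0, 0], "turn": 0}, {"linear": [0, 0, 0], "turn": 0}], fingers=45)

```text
t: 2.67
position: [0.5255, -0.1443, 0.0522]
tcp_rot: [3.071, 0.657, 0.003]
ft_force: [-0.1, -0.4, 0.1]
opening: 0.0449
```

Call:
play_rows(increments=[{"linear": [0, 0, 0], "turn": 0}, {"linear": [0, 0, 0], "turn": 0}, {"linear": [0, 0, 0], "turn": 0}])

```text
t: 2.92
position: [0.525, -0.1437, 0.0512]
tcp_rot: [3.072, 0.658, 0.001]
ft_force: [0.6, -0.3, -0.1]
opening: 0.0448
```

Call:
play_rows(increments=[{"linear": [0, 0, -5], "turn": 0}, {"linear": [0, 0, -12], "turn": 0}, {"linear": [0, 0, -20], "turn": 0}, {"linear": [0, 0, -20], "turn": 0}, {"linear": [0, 0, -20], "turn": 0}])

```text
t: 3.33
position: [0.5253, -0.1439, 0.0716]
tcp_rot: [3.071, 0.658, 0.002]
ft_force: [-0.2, 0.1, -0.4]
opening: 0.0452
```

```bash
cat > f.py <<'E'
from h import *
s=st(); L=[]
for i in range(5):
    imaging.camera('wrist'); L.append(arm.state()['ft_force'])
print('mean F',np.mean(L,0),np.std(L,0))
E
python3 f.py
```

```text
t 3.33 pos [ 0.5253 -0.1439  0.0716] rot [3.0711 0.6576 0.0019] F [-0.1733  0.0892 -0.4319] op 0.0452
mean F [-0.2481 -0.1902 -0.453 ] [0.3694 0.5033 0.484 ]
```

The opening is 45 mm, so nothing is gripped. I look before going on.

```bash
python3 - <<'E'
from h import *
s=st(); im,c=look(); cv2.imwrite('pics/w3.png',im)
print('pred lid',proj(c,[.5266,-.1376,.084]),'tcp px',proj(c,s['position']))
b,_=look(('can_a',),'side')
cv2.imwrite('pics/w3.png',np.hstack([cv2.resize(im,(420,315)),cv2.resize(b[80:290,180:430],(375,315))]))
E
```

```text
t 3.58 pos [ 0.5247 -0.1437  0.0705] rot [-3.0718 -0.6576  0.0006] F [-0.6144 -0.5756 -0.0495] op 0.0453
  can_a 0.78 [ 0.5339 -0.1344  0.086 ] [272.4462 230.4324]
  box 0.93 [ 0.5451 -0.3148  0.0135] [466.7612 270.7231]
  box 0.56 [ 0.5336 -0.1357  0.0846] [274.325  230.9185]
pred lid [[272.5656 241.7823]] tcp px [[280.5862 240.1041]]
  can_a 0.94 [ 0.5258 -0.1121  0.0554] [305.3324 184.7926]
  can_a 0.92 [0.5399 0.1165 0.0604] [262.62   229.6456]
  can_a 0.59 [0.4504 0.3519 0.07  ] [249.7339 310.6633]
```

View pics/w3.png

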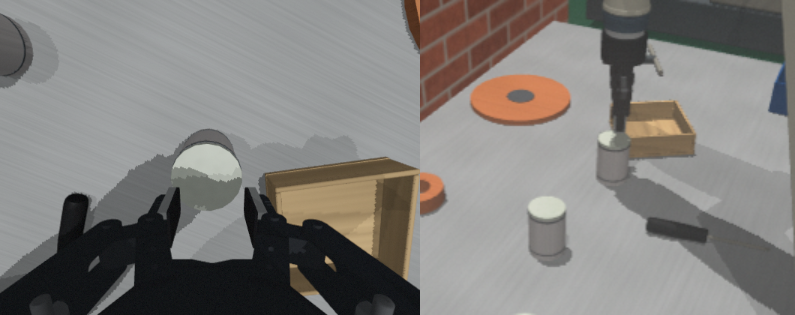

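```bash
python3 - <<'E'
from h import *
s=st(); R=Ro.from_rotvec(s['tcp_rot']).as_matrix(); c=imaging.get_calibration('wrist')
for z in (0,-10,-20,-30,-40,-50): print(z,[proj(c,np.array(s['position'])+R@[x,y,z/1000])[0] for x in(.011,-.011) for y in (-.0226,.0226)])
print('open')
for z in (0,-10,-20,-30,-40,-50): print(z,[proj(c,np.array(s['position'])+R@[x,y,z/1000])[0] for x in(.011,-.011) for y in (-.0427,.0427)])
im=imaging.camera('wrist'); cv2.imwrite('pics/w4.png',cv2.resize(im[180:360,150:430],None,fx=2.8,fy=2.8))
E
```

```text
t 3.83 pos [ 0.5248 -0.1437  0.0706] rot [-3.0718 -0.6576  0.0004] F [0.2105 0.3733 0.3685] op 0.0446
0 [array([245.2988, 224.0911]), array([315.7537, 224.0905]), array([246.4548, 255.6509]), array([314.7142, 255.6481])]
-10 [array([243.2891, 229.2773]), array([317.5604, 229.2762]), array([244.5706, 262.3218]), array([316.408 , 262.3183])]
-20 [array([241.049 , 235.0577]), array([319.5742, 235.056 ]), array([242.4777, 269.7312]), array([318.2895, 269.7269])]
-30 [array([238.5364, 241.5406]), array([321.8329, 241.5383]), array([240.1392, 278.0092]), array([320.3917, 278.0038])]
-40 [array([235.6984, 248.8627]), array([324.3841, 248.8595]), array([237.5092, 287.3181]), array([322.7559, 287.3115])]
-50 [array([232.4672, 257.1983]), array([327.2887, 257.1939]), array([234.5294, 297.8639]), array([325.4346, 297.8557])]
open
0 [array([213.9506, 224.0939]), array([347.0945, 224.0928]), array([216.0845, 255.6607]), array([345.0777, 255.6555])]
-10 [array([210.2409, 229.2818]), array([350.6002, 229.2798]), array([212.6067, 262.3343]), array([348.3643, 262.3278])]
-20 [array([206.1056, 235.0645]), array([354.5081, 235.0614]), array([208.7433, 269.7471]), array([352.0152, 269.739 ])]
-30 [array([201.4669, 241.5504]), array([358.8915, 241.546 ]), array([204.4263, 278.0295]), array([356.0947, 278.0194])]
-40 [array([196.2267, 248.8765]), array([363.8432, 248.8703]), array([199.5705, 287.3441]), array([360.6831, 287.3317])]
-50 [array([190.2598, 257.2175]), array([369.4814, 257.2091]), array([194.0684, 297.8975]), array([365.8823, 297.8819])]
```

View pics/w4.png

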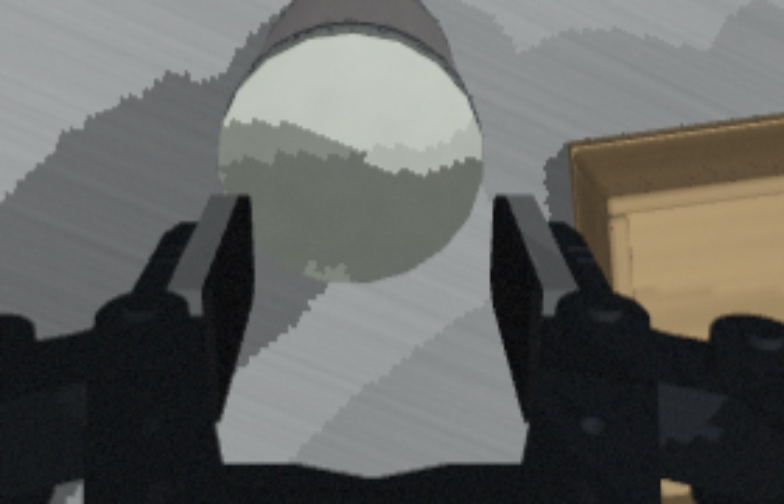

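```bash
python3 - <<'E'
from h import *
s=st(); R=Ro.from_rotvec(s['tcp_rot']).as_matrix(); c=imaging.get_calibration('side')
for z in (0,-20,-40,-60): print(z,[proj(c,np.array(s['position'])+R@[0,y,z/1000])[0] for y in (-.0226,.0226)])
w=imaging.get_calibration('wrist')
# lid centre from wrist pixel on plane z=.084
r=least_squares(lambda q:proj(w,[q[0],q[1],.084])[0]-[275.3,236.5],[.53,-.14]); print('lid now',r.x); shift(s,[*r.x,.02])
E
```

```text
t 3.88 pos [ 0.5248 -0.1437  0.0707] rot [-3.0718 -0.6576  0.0002] F [-0.0122  0.0594  0.2358] op 0.0453
0 [array([310.7786, 178.8454]), array([309.9121, 170.1492])]
-20 [array([311.2527, 172.336 ]), array([310.3629, 163.7538])]
-40 [array([311.7359, 165.6961]), array([310.8219, 157.2346])]
-60 [array([312.2283, 158.9222]), array([311.2896, 150.5882])]
lid now [ 0.5304 -0.1378]
shift mm [ 7.5639 -3.0524 50.6664]
```

The wrist and side views both put the real fingertips about 40 mm behind the reported TCP, so the pads closed above the lid. I open, shift, go lower to TCP z≈0.02, and watch the force.

Call:
play_rows(increments=[{"linear": [7, -3, 0], "turn": 0}, {"linear": [7, -3, 0], "turn": 0}, {"linear": [7, -3, 0], "turn": 0}, {"linear": [7, -3, 0], "turn": 0}], fingers=85)

```text
t: 4.22
position: [0.5301, -0.1379, 0.0707]
tcp_rot: [-3.072, -0.658, 0.0]
ft_force: [0.1, 0.2, 0.3]
opening: 0.0851
```

Call:
play_rows(increments=[{"linear": [0, 0, 12], "turn": 0}, {"linear": [0, 0, 24], "turn": 0}, {"linear": [0, 0, 34], "turn": 0}, {"linear": [0, 0, 34], "turn": 0}])

```text
t: 4.55
position: [0.5288, -0.1377, 0.0349]
tcp_rot: [-3.07, -0.657, 0.004]
ft_force: [-0.4, -0.3, -0.7]
opening: 0.0848
```

Call:
play_rows(increments=[{"linear": [0, 0, 6], "turn": 0}, {"linear": [0, 0, 11], "turn": 0}, {"linear": [0, 0, 16], "turn": 0}, {"linear": [0, 0, 16], "turn": 0}])

```text
t: 4.88
position: [0.5296, -0.138, 0.02]
tcp_rot: [-3.071, -0.657, 0.001]
ft_force: [-0.3, 0.3, 0.1]
opening: 0.085
```

Call:
play_rows(increments=[{"linear": [0, 0, 0], "turn": 0}, {"linear": [0, 0, 0], "turn": 0}, {"linear": [0, 0, 0], "turn": 0}, {"linear": [0, 0, 0], "turn": 0}, {"linear": [0, 0, 0], "turn": 0}], fingers=45)

```text
t: 5.3
position: [0.53, -0.1378, 0.0215]
tcp_rot: [-3.072, -0.658, -0.001]
ft_force: [-1.7, 2.4, 4.9]
opening: 0.0557
```

Call:
play_rows(increments=[{"linear": [0, 0, 0], "turn": 0}, {"linear": [0, 0, 0], "turn": 0}, {"linear": [0, 0, 0], "turn": 0}])

```text
t: 5.55
position: [0.53, -0.1378, 0.0215]
tcp_rot: [-3.072, -0.658, -0.001]
ft_force: [-1.7, 4.3, 5.0]
opening: 0.056
```

Call:
play_rows(increments=[{"linear": [0, 0, -6], "turn": 0}, {"linear": [0, 0, -14], "turn": 0}, {"linear": [0, 0, -20], "turn": 0}, {"linear": [0, 0, -20], "turn": 0}, {"linear": [0, 0, -20], "turn": 0}])

```text
t: 5.97
position: [0.5303, -0.1383, 0.0413]
tcp_rot: [3.071, 0.657, 0.001]
ft_force: [-0.5, -0.3, -3.8]
opening: 0.0559
```

```bash
python3 f.py; python3 - <<'E'
from h import *
im=imaging.camera('wrist'); b=imaging.camera('side')
cv2.imwrite('pics/w5.png',np.hstack([cv2.resize(im,(420,315)),cv2.resize(b[80:290,180:430],(375,315))]))
E
```

```text
t 5.97 pos [ 0.5303 -0.1383  0.0413] rot [3.0713 0.6575 0.0014] F [-0.5429 -0.2856 -3.8057] op 0.0559
mean F [-0.1301  0.6388 -4.2594] [0.3019 0.597  0.4702]
```

View pics/w5.png

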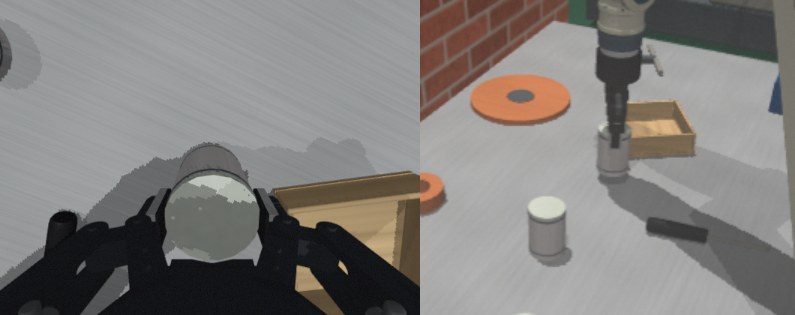

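The can is held and weighs about 4.3 N (0.43 kg), so it is a light one. I set it down and go to the middle canister.

Call:
play_rows(increments=[{"linear": [0, 0, 8], "turn": 0}, {"linear": [0, 0, 15], "turn": 0}, {"linear": [0, 0, 19], "turn": 0}, {"linear": [0, 0, 20], "turn": 0}, {"linear": [0, 0, 20], "turn": 0}])

```text
t: 6.73
position: [0.5298, -0.1377, 0.0214]
tcp_rot: [-3.072, -0.658, -0.001]
ft_force: [-4.1, 2.9, 11.3]
opening: 0.0558
```

Call:
play_rows(increments=[{"linear": [0, 0, 0], "turn": 0}, {"linear": [0, 0, 0], "turn": 0}, {"linear": [0, 0, 0], "turn": 0}, {"linear": [0, 0, 0], "turn": 0}], fingers=85)

```text
t: 7.07
position: [0.53, -0.1382, 0.0206]
tcp_rot: [-3.072, -0.658, 0.0]
ft_force: [-0.5, -0.2, -0.2]
opening: 0.0849
```

Call:
play_rows(increments=[{"linear": [0, 0, -15], "turn": 0}, {"linear": [0, 0, -40], "turn": 0}, {"linear": [0, 0, -70], "turn": 0}, {"linear": [0, 0, -90], "turn": 0}, {"linear": [0, 0, -90], "turn": 0}])

```text
t: 7.48
position: [0.532, -0.139, 0.1149]
tcp_rot: [3.068, 0.657, 0.008]
ft_force: [-0.1, 0.4, 0.1]
opening: 0.0855
```

```bash
python3 - <<'E'
from h import *
s=st(); shift(s,[.547,.0985,.11])
E
```

```text
t 7.48 pos [ 0.532  -0.139   0.1149] rot [3.0683 0.6568 0.0083] F [-0.087   0.423   0.1154] op 0.0855
shift mm [ 110.8733 -210.5872    4.3703]
```

Call:
play_rows(increments=[{"linear": [10, -20, 0], "turn": 0}, {"linear": [28, -52, 0], "turn": 0}, {"linear": [46, -86, 0], "turn": 0}, {"linear": [64, -120, 0], "turn": 0}])

```text
t: 7.82
position: [0.5391, -0.0014, 0.1102]
tcp_rot: [-3.072, -0.655, 0.0]
ft_force: [1.7, 0.4, -0.3]
opening: 0.0853
```

Call:
play_rows(increments=[{"linear": [18, -34, 0], "turn": -7}, {"linear": [36, -67, 0], "turn": -14}, {"linear": [48, -89, 0], "turn": -21}, {"linear": [48, -89, 0], "turn": -28}, {"linear": [48, -89, 0], "turn": -30}])

```text
t: 8.23
position: [0.5463, 0.1003, 0.11]
tcp_rot: [-2.789, -1.444, 0.001]
ft_force: [-0.3, -0.4, -0.0]
opening: 0.0851
```

```bash
cat > g.py <<'E'
from h import *
import sys
g=np.array(eval(sys.argv[1]),float)
s=st(); print('j6',s['joint_pos'][5]); im,c=look(('can_a',)); u=proj(c,[*g,.084])[0]; print('pred px',u)
try:
    e=lid(im,u,60); print('ellipse',e)
    r=least_squares(lambda q:proj(c,[q[0],q[1],.084])[0]-e[0],g); print('lid',r.x); g=r.x
except Exception as x: print(x)
shift(s,[*g,.02])
E
python3 g.py "[.547,.0985]"
```

```text
t 8.23 pos [0.5463 0.1003 0.11  ] rot [-2.7894 -1.4444  0.0011] F [-0.2987 -0.4177 -0.0209] op 0.0851
j6 2.216372560372551
  can_a 0.86 [0.5444 0.1028 0.088 ] [275.8963 225.9961]
  can_a 0.57 [0.4783 0.3184 0.0389] [37.865  31.3069]
  can_a 0.5 [ 0.553  -0.1289  0.0793] [430.7401 412.3392]
pred px [282.2849 226.8164]
OpenCV(4.12.0) /io/opencv/modules/imgproc/src/shapedescr.cpp:361: error: (-201:Incorrect size of input array) There should be at least 5 points to fit the ellipse in function 'fitEllipseNoDirect'

shift mm [-1.0313  1.613  89.9823]
```

Call:
play_rows(increments=[{"linear": [0, 0, 20], "turn": 0}, {"linear": [0, 0, 42], "turn": 0}, {"linear": [0, 0, 60], "turn": 0}, {"linear": [0, 0, 76], "turn": 0}, {"linear": [0, 0, 76], "turn": 0}])

```text
t: 8.75
position: [0.5446, 0.0978, 0.0316]
tcp_rot: [-2.797, -1.425, 0.007]
ft_force: [-0.7, 0.1, 0.4]
opening: 0.0853
```

Call:
play_rows(increments=[{"linear": [0, 0, 7], "turn": 0}, {"linear": [0, 0, 13], "turn": 0}, {"linear": [0, 0, 13], "turn": 0}])

```text
t: 9.0
position: [0.5465, 0.0982, 0.0213]
tcp_rot: [-2.798, -1.429, 0.001]
ft_force: [0.3, 0.1, 0.9]
opening: 0.0853
```

Call:
play_rows(increments=[{"linear": [0, 0, 0], "turn": 0}, {"linear": [0, 0, 0], "turn": 0}, {"linear": [0, 0, 0], "turn": 0}, {"linear": [0, 0, 0], "turn": 0}, {"linear": [0, 0, 0], "turn": 0}], fingers=45)

```text
t: 9.42
position: [0.5469, 0.0987, 0.023]
tcp_rot: [2.797, 1.43, 0.002]
ft_force: [-2.2, 1.9, 6.5]
opening: 0.0569
```

Call:
play_rows(increments=[{"linear": [0, 0, 0], "turn": 0}, {"linear": [0, 0, 0], "turn": 0}])

```text
t: 9.58
position: [0.5469, 0.0987, 0.023]
tcp_rot: [2.797, 1.43, 0.002]
ft_force: [-2.7, 1.3, 7.2]
opening: 0.0568
```

Call:
play_rows(increments=[{"linear": [0, 0, -6], "turn": 0}, {"linear": [0, 0, -14], "turn": 0}, {"linear": [0, 0, -20], "turn": 0}, {"linear": [0, 0, -20], "turn": 0}, {"linear": [0, 0, -20], "turn": 0}])

```text
t: 10.0
position: [0.5469, 0.0984, 0.0423]
tcp_rot: [2.797, 1.43, 0.001]
ft_force: [0.4, 0.2, -3.6]
opening: 0.0566
```

```bash
python3 f.py
```

```text
t 10.0 pos [0.5469 0.0984 0.0423] rot [2.7967 1.4301 0.0014] F [ 0.4116  0.1929 -3.5629] op 0.0566
mean F [-0.4859  0.2817 -4.2761] [0.4041 0.3881 0.494 ]
```

This one also weighs 4.3 N, so it is light. I set it down and go to the third canister.

Call:
play_rows(increments=[{"linear": [0, 0, 8], "turn": 0}, {"linear": [0, 0, 15], "turn": 0}, {"linear": [0, 0, 18], "turn": 0}, {"linear": [0, 0, 19], "turn": 0}, {"linear": [0, 0, 19], "turn": 0}])

```text
t: 10.67
position: [0.5462, 0.0986, 0.023]
tcp_rot: [-2.797, -1.43, 0.0]
ft_force: [-3.7, 2.1, 7.0]
opening: 0.0567
```

Call:
play_rows(increments=[{"linear": [0, 0, 0], "turn": 0}, {"linear": [0, 0, 0], "turn": 0}, {"linear": [0, 0, 0], "turn": 0}, {"linear": [0, 0, 0], "turn": 0}], fingers=85)

```text
t: 11.0
position: [0.5467, 0.0984, 0.0226]
tcp_rot: [2.797, 1.43, 0.0]
ft_force: [-0.2, 0.0, 0.7]
opening: 0.0848
```

Call:
play_rows(increments=[{"linear": [0, 0, -15], "turn": 0}, {"linear": [0, 0, -40], "turn": 0}, {"linear": [0, 0, -70], "turn": 0}, {"linear": [0, 0, -88], "turn": 0}, {"linear": [0, 0, -88], "turn": 0}])

```text
t: 11.42
position: [0.5487, 0.0985, 0.1147]
tcp_rot: [2.795, 1.429, 0.009]
ft_force: [-0.8, -0.4, 0.5]
opening: 0.0852
```

```bash
python3 g.py "[.461,.3385]"
```

```text
t 11.42 pos [0.5487 0.0985 0.1147] rot [2.7946 1.4291 0.0089] F [-0.7695 -0.4152  0.5215] op 0.0852
j6 2.2232107249523034
  can_a 0.83 [0.5487 0.1023 0.0859] [278.4389 221.3791]
  can_a 0.8 [0.4769 0.3162 0.0391] [37.4026 38.4527]
  can_a 0.65 [ 0.535  -0.1148  0.0115] [380.3237 353.8501]
pred px [-69.9263  -0.8173]
OpenCV(4.12.0) /io/opencv/modules/imgproc/src/color.cpp:199: error: (-215:Assertion failed) !_src.empty() in function 'cvtColor'

shift mm [ 142.8919 -212.1219   94.2128]
```

Call:
play_rows(increments=[{"linear": [14, -20, 0], "turn": 0}, {"linear": [34, -50, 0], "turn": 0}, {"linear": [54, -82, 0], "turn": 0}, {"linear": [76, -114, 0], "turn": 0}])

```text
t: 11.85
position: [0.4973, 0.2273, 0.1092]
tcp_rot: [-2.798, -1.428, 0.004]
ft_force: [0.9, -0.1, -0.8]
opening: 0.085
```

Call:
play_rows(increments=[{"linear": [20, -32, 0], "turn": 0}, {"linear": [40, -62, 0], "turn": 0}, {"linear": [56, -86, 0], "turn": 0}, {"linear": [66, -100, 0], "turn": 0}, {"linear": [66, -100, 0], "turn": 0}])

```text
t: 12.27
position: [0.4542, 0.3414, 0.1091]
tcp_rot: [-2.794, -1.435, 0.004]
ft_force: [-0.9, -0.4, 0.1]
opening: 0.0852
```

```bash
python3 g.py "[.461,.3385]"
```

```text
t 12.27 pos [0.4542 0.3414 0.1091] rot [-2.7939 -1.435   0.0035] F [-0.8828 -0.3685  0.061 ] op 0.0852
j6 2.6890932380420276
  can_a 0.75 [0.5455 0.1265 0.0142] [465.5879 311.6639]
  can_a 0.67 [0.4643 0.3446 0.0843] [287.5321 214.5215]
pred px [288.6761 223.4108]
OpenCV(4.12.0) /io/opencv/modules/imgproc/src/shapedescr.cpp:361: error: (-201:Incorrect size of input array) There should be at least 5 points to fit the ellipse in function 'fitEllipseNoDirect'

shift mm [ 1.7491  7.3607 89.1176]
```

Call:
play_rows(increments=[{"linear": [5, 4, 20], "turn": 0}, {"linear": [5, 4, 42], "turn": 0}, {"linear": [5, 4, 60], "turn": 0}, {"linear": [5, 4, 76], "turn": 0}, {"linear": [5, 4, 76], "turn": 0}])

```text
t: 12.78
position: [0.461, 0.3382, 0.0312]
tcp_rot: [2.798, 1.428, -0.009]
ft_force: [0.1, -0.6, 0.6]
opening: 0.0855
```

Call:
play_rows(increments=[{"linear": [0, 0, 7], "turn": 0}, {"linear": [0, 0, 14], "turn": 0}, {"linear": [0, 0, 14], "turn": 0}])

```text
t: 13.03
position: [0.4624, 0.34, 0.0201]
tcp_rot: [2.798, 1.429, -0.001]
ft_force: [-0.1, 0.2, -0.2]
opening: 0.085
```

Call:
play_rows(increments=[{"linear": [0, 0, 0], "turn": 0}, {"linear": [0, 0, 0], "turn": 0}, {"linear": [0, 0, 0], "turn": 0}, {"linear": [0, 0, 0], "turn": 0}, {"linear": [0, 0, 0], "turn": 0}], fingers=45)

```text
t: 13.45
position: [0.4627, 0.3409, 0.0218]
tcp_rot: [-2.797, -1.431, -0.002]
ft_force: [-2.2, 0.7, 5.6]
opening: 0.0557
```

Call:
play_rows(increments=[{"linear": [0, 0, 0], "turn": 0}, {"linear": [0, 0, 0], "turn": 0}])

```text
t: 13.62
position: [0.4627, 0.3409, 0.0218]
tcp_rot: [-2.797, -1.431, -0.002]
ft_force: [-1.8, -0.8, 5.3]
opening: 0.056
```

Call:
play_rows(increments=[{"linear": [0, 0, -6], "turn": 0}, {"linear": [0, 0, -14], "turn": 0}, {"linear": [0, 0, -20], "turn": 0}, {"linear": [0, 0, -20], "turn": 0}, {"linear": [0, 0, -20], "turn": 0}])

```text
t: 14.03
position: [0.4626, 0.3406, 0.0411]
tcp_rot: [-2.797, -1.43, -0.001]
ft_force: [0.2, -0.4, -8.3]
opening: 0.0556
```

```bash
python3 f.py
```

```text
t 14.03 pos [0.4626 0.3406 0.0411] rot [-2.7971 -1.4304 -0.0009] F [ 0.1837 -0.3807 -8.3001] op 0.0556
mean F [-0.0879 -0.0335 -8.111 ] [0.319  0.1964 0.7643]
```

This one weighs 8.1 N (0.83 kg), so it is the heavy canister. I lift it high and carry it over the box.

Call:
play_rows(increments=[{"linear": [0, 0, -15], "turn": 0}, {"linear": [0, 0, -45], "turn": 0}, {"linear": [0, 0, -80], "turn": 0}, {"linear": [0, 0, -108], "turn": 0}, {"linear": [0, 0, -120], "turn": 0}])

```text
t: 14.7
position: [0.4636, 0.3412, 0.1648]
tcp_rot: [-2.797, -1.43, -0.008]
ft_force: [0.2, -0.4, -7.2]
opening: 0.0557
```

Call:
play_rows(increments=[{"linear": [-8, 7, 0], "turn": 0}, {"linear": [-24, 20, 0], "turn": 0}, {"linear": [-46, 38, 0], "turn": 0}, {"linear": [-72, 60, 0], "turn": 0}, {"linear": [-100, 83, 0], "turn": 0}])

```text
t: 15.12
position: [0.4703, 0.2095, 0.1595]
tcp_rot: [-2.796, -1.432, 0.003]
ft_force: [1.2, -0.2, -7.5]
opening: 0.0553
```

Call:
play_rows(increments=[{"linear": [-29, 24, 0], "turn": 0}, {"linear": [-58, 48, 0], "turn": 0}, {"linear": [-87, 72, 0], "turn": 0}, {"linear": [-116, 97, 0], "turn": 0}, {"linear": [-145, 121, 0], "turn": 0}])

```text
t: 15.53
position: [0.4833, 0.0203, 0.1598]
tcp_rot: [-2.797, -1.43, 0.002]
ft_force: [0.9, 0.2, -7.9]
opening: 0.0557
```

Call:
play_rows(increments=[{"linear": [-29, 24, 0], "turn": 0}, {"linear": [-58, 48, 0], "turn": 0}, {"linear": [-87, 72, 0], "turn": 0}, {"linear": [-116, 97, 0], "turn": 0}, {"linear": [-145, 121, 0], "turn": 0}])

```text
t: 15.95
position: [0.4965, -0.168, 0.1597]
tcp_rot: [-2.796, -1.429, 0.001]
ft_force: [1.5, 0.4, -7.6]
opening: 0.0562
```

Call:
play_rows(increments=[{"linear": [-28, 24, 0], "turn": 0}, {"linear": [-55, 46, 0], "turn": 0}, {"linear": [-80, 67, 0], "turn": 0}, {"linear": [-98, 82, 0], "turn": 0}, {"linear": [-107, 90, 0], "turn": 0}])

```text
t: 16.37
position: [0.5068, -0.3086, 0.159]
tcp_rot: [-2.798, -1.426, 0.002]
ft_force: [-0.4, 1.3, -8.3]
opening: 0.0557
```

```bash
python3 - <<'E'
from h import *
im,c=look(('box',)); b,cs=look(('box','can_a'),'scene',4); s=st(); shift(s,[.509,-.306,.16]); print(s['joint_pos'])
a=np.linspace(0,2*np.pi,5)[:4]+np.radians(77); C=np.c_[.5094+.1004*np.cos(a),-.3058+.1004*np.sin(a),np.full(4,.046)]
P=proj(c,C);Q=proj(cs,C)
for p in P: cv2.circle(im,tuple(int(v) for v in p),4,(0,0,255),1)
for p in Q: cv2.circle(b,tuple(int(v) for v in p),3,(0,0,255),1)
cv2.imwrite('pics/w6.png',np.hstack([cv2.resize(im,(420,315)),cv2.resize(b[90:300,70:320],(375,315))]))
E
```

```text
box 0.84 [ 0.531 -0.289  0.006] [287.9599 163.938 ]
  box 0.95 [ 0.5092 -0.3067  0.0079] [156.3032 239.8718]
  can_a 0.77 [ 0.5245 -0.3036  0.193 ] [139.9539 197.9022]
  can_a 0.56 [ 0.5519 -0.1414  0.0768] [224.682  215.7642]
  can_a 0.55 [0.5622 0.0918 0.071 ] [319.9396 190.0321]
t 16.62 pos [ 0.5073 -0.3045  0.16  ] rot [-2.7955 -1.4297  0.0007] F [-0.2261  0.989  -7.0646] op 0.056
shift mm [-0.2227  2.2018  0.019 ]
[-0.6825  0.3428  0.0517  1.2814  0.0003  1.5136]
```

View pics/w6.png

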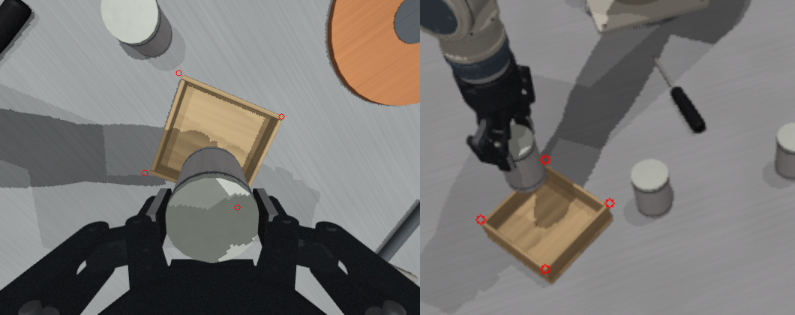

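The projected box corners (red) match both views to a few mm. I lower the heavy canister into the box.

Call:
play_rows(increments=[{"linear": [0, 2, 18], "turn": 0}, {"linear": [0, 2, 48], "turn": 0}, {"linear": [0, 2, 80], "turn": 0}, {"linear": [0, 2, 104], "turn": 0}, {"linear": [0, 2, 118], "turn": 0}])

```text
t: 17.03
position: [0.5082, -0.304, 0.0399]
tcp_rot: [-2.793, -1.431, 0.002]
ft_force: [-0.6, -0.2, -7.8]
opening: 0.0555
```

Call:
play_rows(increments=[{"linear": [0, 0, 4], "turn": 0}, {"linear": [0, 0, 8], "turn": 0}, {"linear": [0, 0, 11], "turn": 0}, {"linear": [0, 0, 13], "turn": 0}, {"linear": [0, 0, 13], "turn": 0}])

```text
t: 17.45
position: [0.5099, -0.3066, 0.0304]
tcp_rot: [2.796, 1.43, 0.001]
ft_force: [-0.5, -0.2, -8.0]
opening: 0.0557
```

Call:
play_rows(increments=[{"linear": [0, 0, 1], "turn": 0}, {"linear": [0, 0, 2], "turn": 0}, {"linear": [0, 0, 2.5], "turn": 0}])

```text
t: 17.7
position: [0.5098, -0.3068, 0.0279]
tcp_rot: [2.796, 1.43, 0.001]
ft_force: [-2.2, 0.6, 1.9]
opening: 0.0556
```

Call:
play_rows(increments=[{"linear": [0, 0, 0.5], "turn": 0}, {"linear": [0, 0, 0.5], "turn": 0}])

```text
t: 17.87
position: [0.5098, -0.3068, 0.0279]
tcp_rot: [2.796, 1.43, 0.001]
ft_force: [-3.0, 2.2, 4.7]
opening: 0.0555
```

Seated on the box floor. Release and rise, then go to canister 1.

Call:
play_rows(increments=[{"linear": [0, 0, 0], "turn": 0}, {"linear": [0, 0, 0], "turn": 0}, {"linear": [0, 0, 0], "turn": 0}, {"linear": [0, 0, 0], "turn": 0}, {"linear": [0, 0, 0], "turn": 0}], fingers=85)

```text
t: 18.28
position: [0.5097, -0.3067, 0.0269]
tcp_rot: [2.797, 1.43, 0.0]
ft_force: [-0.6, 1.2, -0.4]
opening: 0.085
```

Call:
play_rows(increments=[{"linear": [0, 0, -12], "turn": 0}, {"linear": [0, 0, -36], "turn": 0}, {"linear": [0, 0, -66], "turn": 0}, {"linear": [0, 0, -90], "turn": 0}, {"linear": [0, 0, -100], "turn": 0}])

```text
t: 18.7
position: [0.5106, -0.3074, 0.1302]
tcp_rot: [2.793, 1.428, 0.003]
ft_force: [0.4, -0.5, -0.6]
opening: 0.0849
```

Call:
play_rows(increments=[{"linear": [0, 0, 0], "turn": 0}, {"linear": [0, 0, 0], "turn": 0}])

```text
t: 18.87
position: [0.5095, -0.3065, 0.1263]
tcp_rot: [2.797, 1.43, 0.0]
ft_force: [0.1, 0.1, -0.8]
opening: 0.0852
```

```bash
python3 - <<'E'
from h import *
s=st(); im,c=look(('can_a',)); cv2.imwrite('pics/w7raw.png',im)
print('pred heavy',proj(c,[.5098,-.3068,.09]))
a=np.linspace(0,2*np.pi,40); 
for q in proj(c,np.c_[.5098+.029*np.cos(a),-.3068+.029*np.sin(a),np.full(40,.09)]): cv2.circle(im,tuple(int(v) for v in q),1,(0,0,255),-1)
cv2.imwrite('pics/w7.png',im); shift(s,[.530,-.138,.128])
E
```

```text
t 18.87 pos [ 0.5095 -0.3065  0.1263] rot [2.7969 1.4303 0.0001] F [ 0.1039  0.1227 -0.7788] op 0.0852
  can_a 0.73 [ 0.5242 -0.1567  0.0847] [166.8553  32.7596]
  can_a 0.56 [ 0.5094 -0.3018  0.0887] [277.8572 217.1576]
pred heavy [[282.0832 222.4102]]
shift mm [148.6126 -82.0569  -1.7304]
```

View pics/w7.png

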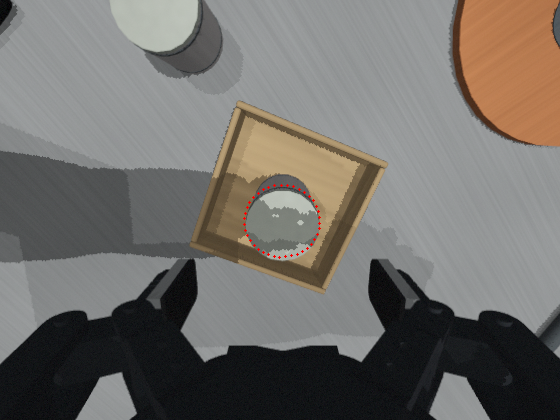

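The heavy canister stands upright in the box. Its lid, centred near (282,223), matches the red predicted circle to 1–2 px. Now I fetch canister 1, whose lid is near (160,15).

Call:
play_rows(increments=[{"linear": [18, -10, 0], "turn": 0}, {"linear": [54, -30, 0], "turn": 0}, {"linear": [90, -50, 0], "turn": 0}, {"linear": [126, -70, 0], "turn": 0}, {"linear": [149, -82, 0], "turn": 0}])

```text
t: 19.38
position: [0.5292, -0.1343, 0.1252]
tcp_rot: [-2.794, -1.43, 0.002]
ft_force: [1.0, 0.3, -0.3]
opening: 0.0848
```

Call:
play_rows(increments=[{"linear": [0, 0, 0], "turn": 0}, {"linear": [0, 0, 0], "turn": 0}])

```text
t: 19.55
position: [0.5299, -0.1361, 0.1256]
tcp_rot: [-2.794, -1.434, 0.002]
ft_force: [0.1, -1.0, 0.1]
opening: 0.0848
```

```bash
cat >> h.py <<'E'
def circfit(im,c,g,z,rr=.029):
    """fit lid centre (x,y) at height z: maximise the image gradient along the projected rim"""
    L=cv2.GaussianBlur(cv2.cvtColor(im,cv2.COLOR_BGR2GRAY),(0,0),1).astype(np.float32)
    a=np.linspace(0,2*np.pi,90,endpoint=False); best=[]
    def samp(x,y,r):
        q=proj(c,np.c_[x+r*np.cos(a),y+r*np.sin(a),np.full(90,z)]).astype(np.float32)
        return cv2.remap(L,q[:,:1],q[:,1:],1,borderMode=cv2.BORDER_REPLICATE).ravel()
    for dx in np.arange(-.012,.0121,.001):
        for dy in np.arange(-.012,.0121,.001):
            d=samp(g[0]+dx,g[1]+dy,rr-.0012)-samp(g[0]+dx,g[1]+dy,rr+.0012)
            best.append((np.mean(np.clip(np.abs(d),0,25)),g[0]+dx,g[1]+dy))
    best.sort(reverse=True); b=np.array(best[:6]); print('circfit z',z,b[0],'mean6',b[:,1:].mean(0)); return b[:,1:].mean(0)
E
python3 - <<'E'
from h import *
im=cv2.imread('pics/w7raw.png')
s=st(); im,c=look(('can_a',)); g=circfit(im,c,[.530,-.138],.084); shift(s,[*g,.0205]); cv2.imwrite('pics/w8.png',im)
E
```

```text
t 19.55 pos [ 0.5299 -0.1361  0.1256] rot [-2.7938 -1.4336  0.0021] F [ 0.0975 -0.9732  0.1225] op 0.0848
  can_a 0.84 [ 0.5155 -0.2812  0.0461] [351.6213 324.6989]
  can_a 0.69 [ 0.5288 -0.1313  0.0872] [275.2371 215.9546]
  can_a 0.56 [0.527  0.0739 0.0146] [133.9674   5.8617]
circfit z 0.084 [19.6217  0.53   -0.139 ] mean6 [ 0.5298 -0.1392]
shift mm [ -2.4933   1.9759 105.0613]
```

Call:
play_rows(increments=[{"linear": [-1, 1, 18], "turn": 0}, {"linear": [-1, 1, 46], "turn": 0}, {"linear": [-1, 1, 72], "turn": 0}, {"linear": [-1, 1, 92], "turn": 0}, {"linear": [-1, 1, 98], "turn": 0}])

```text
t: 20.07
position: [0.5284, -0.1397, 0.0252]
tcp_rot: [-2.795, -1.426, 0.005]
ft_force: [0.2, 0.2, -0.9]
opening: 0.0848
```

Call:
play_rows(increments=[{"linear": [0, 0, 4], "turn": 0}, {"linear": [0, 0, 7], "turn": 0}, {"linear": [0, 0, 7], "turn": 0}])

```text
t: 20.32
position: [0.5308, -0.1397, 0.0221]
tcp_rot: [2.797, 1.429, 0.001]
ft_force: [0.7, -0.9, -0.2]
opening: 0.0851
```

Call:
play_rows(increments=[{"linear": [0, 0, 0], "turn": 0}, {"linear": [0, 0, 0], "turn": 0}, {"linear": [0, 0, 0], "turn": 0}, {"linear": [0, 0, 0], "turn": 0}, {"linear": [0, 0, 0], "turn": 0}], fingers=45)

```text
t: 20.73
position: [0.5306, -0.1388, 0.0231]
tcp_rot: [2.796, 1.431, 0.001]
ft_force: [-4.2, 2.2, 8.0]
opening: 0.056
```

Call:
play_rows(increments=[{"linear": [0, 0, 0], "turn": 0}, {"linear": [0, 0, 0], "turn": 0}])

```text
t: 20.9
position: [0.5306, -0.1389, 0.0231]
tcp_rot: [2.796, 1.431, 0.001]
ft_force: [-4.4, 2.1, 8.1]
opening: 0.0561
```

Call:
play_rows(increments=[{"linear": [0, 0, -12], "turn": 0}, {"linear": [0, 0, -42], "turn": 0}, {"linear": [0, 0, -78], "turn": 0}, {"linear": [0, 0, -112], "turn": 0}, {"linear": [0, 0, -138], "turn": 0}])

```text
t: 21.32
position: [0.5307, -0.1391, 0.1628]
tcp_rot: [2.795, 1.43, 0.002]
ft_force: [1.0, -1.5, -4.3]
opening: 0.0556
```

Call:
play_rows(increments=[{"linear": [0, 0, -10], "turn": 0}, {"linear": [0, 0, -12], "turn": 0}, {"linear": [0, 0, -12], "turn": 0}, {"linear": [0, 0, -12], "turn": 0}])

```text
t: 21.65
position: [0.5297, -0.1387, 0.1699]
tcp_rot: [-2.795, -1.429, 0.003]
ft_force: [0.4, -0.1, -4.9]
opening: 0.0557
```

```bash
python3 - <<'E'
from h import *
s=st(); im,c=look(('can_a',)); cv2.imwrite('pics/w9.png',im); p=s['position']
top=p[2]-.0215+.084
g=circfit(im,c,p[:2],top); print('held offset mm',(g-p[:2])*1000)
# heavy lid seen before release of view
shift(s,[.5098,-.3068,p[2]])
E
```

```text
t 21.65 pos [ 0.5297 -0.1387  0.1699] rot [-2.7951 -1.4294  0.0027] F [ 0.4025 -0.1364 -4.8538] op 0.0557
  can_a 0.89 [ 0.4992 -0.2838  0.0844] [338.4219 329.4158]
  can_a 0.81 [0.532  0.0701 0.0281] [155.5335  17.5396]
  can_a 0.67 [ 0.5357 -0.1289  0.2335] [277.107  268.3592]
circfit z 0.2323800512989792 [23.1131  0.5317 -0.1377] mean6 [ 0.5316 -0.1381]
held offset mm [1.8333 0.6667]
shift mm [-147.9212   82.2258   -0.1426]
```

Call:
play_rows(increments=[{"linear": [-15, 8, 0], "turn": 0}, {"linear": [-45, 25, 0], "turn": 0}, {"linear": [-82, 46, 0], "turn": 0}, {"linear": [-118, 66, 0], "turn": 0}, {"linear": [-140, 78, 0], "turn": 0}])

```text
t: 22.17
position: [0.5108, -0.3015, 0.1701]
tcp_rot: [-2.797, -1.428, 0.002]
ft_force: [0.4, 1.6, -3.7]
opening: 0.0558
```

Call:
play_rows(increments=[{"linear": [-8, 4, 0], "turn": 0}, {"linear": [-8, 4, 0], "turn": 0}, {"linear": [-8, 4, 15], "turn": 0}, {"linear": [-8, 4, 35], "turn": 0}, {"linear": [-8, 4, 45], "turn": 0}])

```text
t: 22.58
position: [0.5096, -0.3053, 0.1242]
tcp_rot: [-2.794, -1.43, 0.002]
ft_force: [-0.6, 0.7, -4.6]
opening: 0.0559
```

Call:
play_rows(increments=[{"linear": [0, 0, 1], "turn": 0}, {"linear": [0, 0, 2], "turn": 0}, {"linear": [0, 0, 2], "turn": 0}, {"linear": [0, 0, 2], "turn": 0}])

```text
t: 22.92
position: [0.5108, -0.3071, 0.1258]
tcp_rot: [2.796, 1.43, 0.001]
ft_force: [0.1, 0.2, -4.2]
opening: 0.0558
```

```bash
python3 - <<'E'
from h import *
s=st(); im,c=look(('can_a',)); p=s['position']; shift(s,[.5098,-.3068,.112])
g=circfit(im,c,p[:2],p[2]-.0225+.084); print('held offset mm',(g-p[:2])*1000)
outs=[]
for n in('scene','side'):
    b=imaging.camera(n); cc=imaging.get_calibration(n); q=proj(cc,[.51,-.307,.09])[0].astype(int); print(n,q)
    x,y=max(q[0],60),max(q[1],60); outs.append(cv2.resize(b[y-60:y+60,x-60:x+60],(400,400),interpolation=3))
cv2.imwrite('pics/s10.png',np.hstack(outs))
E
```

```text
t 22.92 pos [ 0.5108 -0.3071  0.1258] rot [2.7957 1.4303 0.0009] F [ 0.1477  0.227  -4.1552] op 0.0558
  can_a 0.86 [ 0.5253 -0.2856  0.0525] [279.8501 180.3483]
  can_a 0.85 [ 0.5137 -0.298   0.1888] [272.8272 272.5318]
shift mm [-0.3923 -1.0278 13.7492]
circfit z 0.18725055650474648 [24.1724  0.5128 -0.3071] mean6 [ 0.512  -0.3069]
held offset mm [1.1667 0.1667]
scene [148 220]
side [335 144]
```

View pics/s10.png

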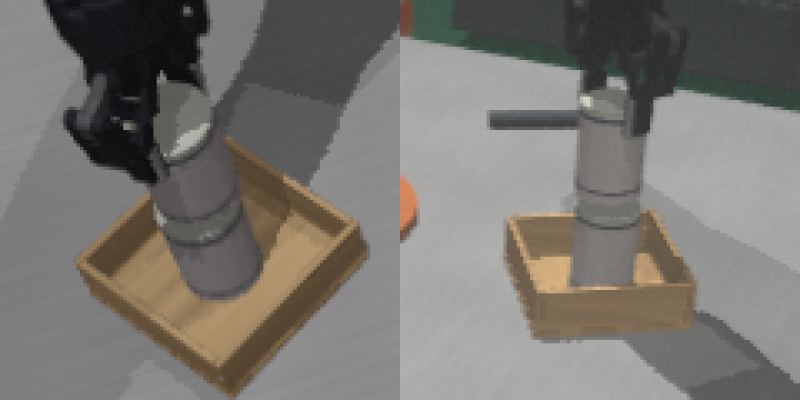

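Both views show the held canister centred above the heavy one: scene crop ~(200,220), side crop ~(608,205). I lower it gently until contact.

Call:
play_rows(increments=[{"linear": [-0.5, -1, 3], "turn": 0}, {"linear": [-0.5, -1, 6], "turn": 0}, {"linear": [-0.5, -1, 9], "turn": 0}, {"linear": [-0.5, -1, 11], "turn": 0}, {"linear": [-0.5, -1, 11], "turn": 0}])

```text
t: 23.53
position: [0.5091, -0.3068, 0.1134]
tcp_rot: [-2.797, -1.43, 0.0]
ft_force: [-0.5, -0.4, -3.3]
opening: 0.0559
```

Call:
play_rows(increments=[{"linear": [0, 0, 1], "turn": 0}, {"linear": [0, 0, 1.5], "turn": 0}, {"linear": [0, 0, 1.5], "turn": 0}])

```text
t: 23.78
position: [0.5095, -0.3071, 0.1131]
tcp_rot: [2.796, 1.43, 0.001]
ft_force: [-1.3, 1.4, 5.2]
opening: 0.056
```

Contact. I release and retreat straight up.

Call:
play_rows(increments=[{"linear": [0, 0, 0], "turn": 0}, {"linear": [0, 0, 0], "turn": 0}, {"linear": [0, 0, 0], "turn": 0}, {"linear": [0, 0, 0], "turn": 0}, {"linear": [0, 0, 0], "turn": 0}], fingers=85)

```text
t: 24.2
position: [0.5093, -0.3069, 0.1122]
tcp_rot: [-2.797, -1.43, -0.0]
ft_force: [-0.4, 0.3, -0.3]
opening: 0.0852
```

Call:
play_rows(increments=[{"linear": [0, 0, -8], "turn": 0}, {"linear": [0, 0, -25], "turn": 0}, {"linear": [0, 0, -50], "turn": 0}, {"linear": [0, 0, -75], "turn": 0}, {"linear": [0, 0, -95], "turn": 0}])

```text
t: 24.62
position: [0.5094, -0.307, 0.2098]
tcp_rot: [2.796, 1.43, 0.001]
ft_force: [0.2, -0.4, -0.3]
opening: 0.0849
```

Call:
play_rows(increments=[{"linear": [-40, 0, 0], "turn": 0}, {"linear": [-80, 0, 0], "turn": 0}, {"linear": [-80, 0, 0], "turn": 0}, {"linear": [-80, 0, 0], "turn": 0}])

```text
t: 24.95
position: [0.4613, -0.3733, 0.2078]
tcp_rot: [2.799, 1.426, 0.0]
ft_force: [-0.5, 0.8, 0.5]
opening: 0.0852
```

```bash
python3 - <<'E'
from h import *
s=st(); outs=[]
for n in('scene','side'):
    b,cc=look(('can_a',),n,4); circfit(b,cc,[.5098,-.3068],.174)
    q=proj(cc,[.51,-.307,.09])[0].astype(int)
    x,y=max(q[0],60),max(q[1],60); outs.append(cv2.resize(b[y-60:y+60,x-60:x+60],(400,400),interpolation=3))
cv2.imwrite('pics/s11.png',np.hstack(outs))
E
```

```text
t 24.95 pos [ 0.4613 -0.3733  0.2078] rot [2.799  1.4257 0.0001] F [-0.49    0.8041  0.545 ] op 0.0852
  can_a 0.95 [ 0.5308 -0.31    0.0483] [153.2357 238.5352]
  can_a 0.82 [ 0.5275 -0.3069  0.1679] [141.6273 206.6146]
  can_a 0.75 [0.5612 0.091  0.0743] [319.5415 188.9718]
circfit z 0.174 [24.9847  0.5068 -0.3068] mean6 [ 0.5066 -0.3066]
  can_a 0.87 [ 0.4972 -0.2865  0.0549] [336.4332 158.637 ]
  can_a 0.64 [0.5376 0.1153 0.0614] [263.7567 229.2816]
circfit z 0.174 [12.6336  0.5048 -0.2998] mean6 [ 0.5051 -0.2996]
```

View pics/s11.png

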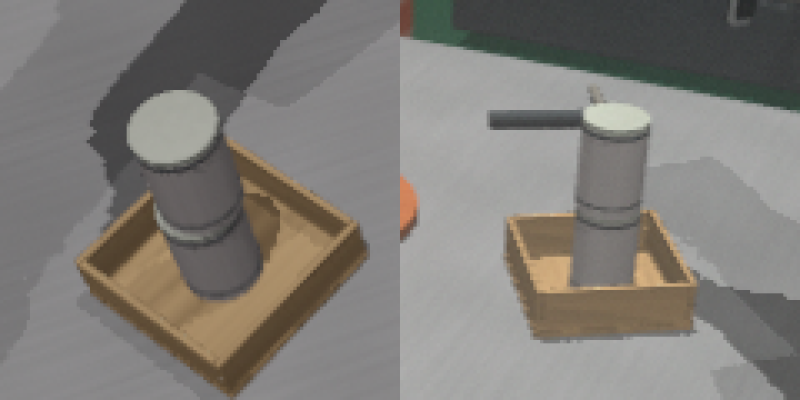

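The stack stands upright and aligned in both views, with a few mm of offset at the joint (~(195,230) in the scene crop). The third canister is still on the bench at its original place, and the gripper is clear.

```bash
python3 -c "
from h import *
st(); job.close_job()"
```

```text
t 25.15 pos [ 0.4629 -0.3711  0.2075] rot [-2.7964 -1.4316 -0.0003] F [-0.423   0.5756 -0.3041] op 0.0851
the job is handed in; nothing more can be done
```

The stack is built and the job is handed in at t ≈ 25 s; no verdict was reported. I hefted all three canisters: the two nearest the box read about 4.3 N each, and the farthest read 8.1 N. The 8.1 N one went on the box floor first, and the canister that had stood nearest the box went on its lid. The middle one is back on the bench where it started, about 0.4 m from the box centre.

**Last checks:** The scene and side pictures show the stack upright and in line. The scene view puts the top lid at about (0.507, -0.307) and the heavy canister stands at about (0.510, -0.307), so they are roughly 3 mm apart. The final force reading was about zero and the gripper is clear. The third canister was still found in its place by both cameras; I did not check its tilt closely.

**What failed or disagreed:**
- **Fingertips:** they sit about 40 mm behind the reported TCP. The first grasp closed above the lid, so I measured the offset in the pictures and gripped lower.
- **Opening:** it read about 56 mm on the 58 mm canisters.
- **Box rim:** it measured 40 mm high against the stated 46 mm.
- **Side-camera lid fit:** it was weak and gave a position about 8 mm different from the heavy canister's, still inside the 15 mm limit.

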